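# Unlatch and open the cage that holds the U bracket

### The arm

A 7-joint arm with a two-finger parallel gripper is mounted at the origin on the work surface; the furniture and walls round the work are solid. World frame = base frame: x ahead of the robot, y to its left, z up, the work surface at z = 0. Lengths are in m, angles in rad, forces in N, time in s.
With the tool pointing down it reaches from about 0.425 to 0.95 m from the base axis. Payload 4.7 kg.
Tool frame: the origin (TCP) lies midway between the tips of the shut fingers; the grasp point (between the pads) lies 19 mm behind it (arm.grasp_offset is the distance from the TCP to the grasp point, in m); z points along the fingers, y is the direction in which the jaws open and shut (so a half turn about z gives the same grasp; the last joint's range is limited). The gripper opens to 87 mm and grips with 3 to 60 N. Pads are 19 mm wide; open, the fingers measure 117 mm over their backs; the gripper's body (75 mm by 190 mm) begins 51 mm behind the grasp point.
Start: joints at [1.183, 0.469, -0.049, 1.532, 0.024, 1.141, -0.082], TCP at [0.237, -0.632, 0.183] pointing down, gripper open.
Joint ranges: [-2.59, 2.59], [-0.33, 1.99], [-1.39, 1.29], [0.1, 2.45], [-1.04, 4.18], [0.21, 1.99], [-2.66, 2.66]. Speed limits (rad/s): [2.57, 2.57, 3.14, 3.14, 3.14, 3.14, 3.14].

### API

Orientations are given as a rotation vector (axis times angle).
In Python, from station import state, imaging, arm, spotter gives the robot as it stands.
- The arm moves only by the tool carry_out, never from a script. Its argument "targets" is a list of rows, each a list of 3 entries, a list of its own where there are three numbers: the gripper's target within -1 to 1 (fully open at 1, half-way at 0, shut at -1), then the shift along the tool's x, y, z in m, then the turn, a rotation vector about the tool's x, y, z in degrees. A call has 1 to 5 rows; each row is the pose to reach, as a shift and turn from the pose commanded when the call began, along the tool's axes at that moment; what a row does not reach only later rows make up. A row lasts 1/12 s, in which the tool goes at most 41.7 mm and 7.16 degrees, less where a joint would pass 70% of its speed; a pose out of reach is approached as far as the arm can. A call with a gripper value outside its range is refused whole. The fingers move at their own pace and stop on an object; "squeeze" is the grip in N (left out, the last holds). Time passes only in rows, so rows that repeat a pose let the fingers close. It gives the time, the measured TCP pose, the force and the opening at its end, in the units of the state.
- state(): the state, without advancing time (a new reading comes with each control period).
- imaging.grab_frame(name): name is "side" or "top"; returns a dict with "image" (480x640x3 uint8, blue, green, red), "range_z" (480x640 float32, m along the optical axis (not along the pixel's ray), 0 where there is no reading), "vfov" (degrees; the focal length in pixels is half the picture's height over the tangent of half this angle, whatever the lens; pixels are square), "cx", "cy" (the principal point, pixels), "view" (4x4, takes a point from world to camera coordinates). Camera axes: x right, y up, looking along -z (the intrinsics and any distortion apply to the point x, -y, -z); pixel columns grow to the right and rows downward; lengths in m; the calibration is good to about 2 mm. A picture is of the moment at which its call begins.
- arm.job_done(): hands the job in, once; it reports no verdict.
Trained networks look in the newest picture that a camera, given by its name, has taken for a name from the list of things; names that differ only in an ending like _2 or _b are one class to them, and where a whole thing is asked for, a point or a joint stands for the part that bears it (a point fixed in the world has none). Each returns a list of dicts, best first, with "p" (0 to 1); they miss things now and then, are a little off and sometimes report something else, mostly with a low value. They report only what shows in the picture. A call takes as long as a camera call.
- spotter.boxes_of(camera, thing): "extent" ([left, top, width, height] in pixels, round what is visible of it).
- spotter.landmark_of(camera, thing): "pixel" ([column, row] in pixels: a listed point, or the origin of a listed thing).
The state is a dict: "clock": time; "qpos": joint angles; "qd": joint speeds; "joint_efforts": joint torques, N m; "tcp_pos": TCP position; "ee_rot": TCP orientation; "wrist_force": force on the tool from outside, world axes, zero at the start; "torque": the same for the moment, N m; "gripper_width": finger opening in m.
Only numpy, scipy, OpenCV 4.12 (cv2) and the standard library are available. Lean on these libraries where they do the work, as an engineer would, in place of code of your own. Each camera call takes 0.05 s, during which the arm holds its last target. There are 200 camera calls.

### The job

Two small parts cages stand on the bench. Open the one that holds the U-shaped bracket, so that the bracket can be taken out: lift its latch bar out of the catch, swing the gate toward you to about a right angle, then let go so that the bar drops back down and the gate stays open. Leave the other cage, with the bolts in it, shut.

Things in the scene. Friction and masses are not known exactly. Their poses are not given: they have to be found in the camera images.
- cage: Cage holding the U bracket (steel channel, 90x32x26 mm); fixed. Grey frame and thin rods, 112 deep, 200 wide, roof z=100. Origin: centre of underside on the bench; z up, x from gate to back, y left as one faces the gate. Gate: front side, plane x=-50, 10 thick, y=+69 to -59, top z=98; upright hinge axis at x=-58, y=+70. The other cage, alike, holds two hex bolts. (mm)
- gate (a joint): Turn of this cage's gate about its upright hinge, rad: 0 shut, grows as the latch side swings out toward -x of the cage (clockwise from above), stop at 1.75. Stays where left (friction 0.08 N m). Latched, it opens no more than about 0.02. Catch: fork on the fixed post at cage y=-66 to -87 mm, two 7 mm lips, gap 13 mm, lip tops z=123 mm.
- latch (a joint): Turn of the latch bar, rad: 0 level (lower stop), grows as its free end rises, stop 0.7; clears the catch from 0.16 up; falls back when let go; 120 g. Flat bar over the gate's top edge and in its plane (cage x=-50 mm, 10 mm thick), z=109 to 127 mm, pin along x at y=+40, z=118 mm on the gate, free end y=-86 mm.
- thumb_tab (a point): Centre of the thumb tab on that bar, 10 mm thick across the gate, 26 mm wide along the bar. Gate shut, bar down, it is at cage x=-50, y=-30, z=137 mm. The tab stands up from the bar (its top 127 mm) to z=148 mm. Pinch it from above, fingers closing across the gate (cage x), fingertips down to z=110 mm; raise it about 20 mm.
- other_gate (a joint): The same joint of the other cage's gate (the cage with the hex bolts): 0 shut. It must stay shut.

How it is judged:
By the outcome, as a careful person would: the job done as asked, in the order asked, and still so for the second after the job is handed in, with the robot touching nothing.
It also fails if it takes over 42 s, if anything falls off the work surface, if the arm or the gripper's body presses on something with over 40 N, if the wrist force passes 120 N, or if a joint passes its speed limit or range.

## Working session

There is one attempt and no reset: what is moved stays moved. The work goes in short steps, Python scripts to look and compute and a tool call to move; the robot and the scene stay as the last step left them, time stands still between calls to the robot, and variables do not carry over. Pictures are saved under pics/ and viewed, about 8 in all and at most 12, crops included, and the job is handed in when it is done.

Besides the shell and the picture viewer there is one more tool, called after ">>>" as a command line: name --argument value ..., lists and objects as JSON in quotes. carry_out: Moves the arm, as the interface text tells. Its arguments: {"type":"object","properties":{"targets":{"type":"array","items":{"type":"array"}},"squeeze":{"type":"number"}},"required":["targets"]}

```bash
mkdir -p pics
cat > h.py <<'E'
import numpy as np, cv2
from station import state, imaging, arm, spotter
from scipy.spatial.transform import Rotation as R
def grab(n):
    return imaging.grab_frame(n)
def cam(f):
    fl=240/np.tan(np.radians(f["vfov"])/2); return fl,f["cx"],f["cy"],np.array(f["view"])
def px2w(f,u,v,d=None):
    fl,cx,cy,V=cam(f)
    if d is None:
        p=f["range_z"][int(v)-2:int(v)+3,int(u)-2:int(u)+3]; p=p[p>0]; d=np.median(p) if p.size else np.nan
    c=np.array([(u-cx)/fl*d,-(v-cy)/fl*d,-d,1]); return (np.linalg.inv(V)@c)[:3]
def ray(f,u,v):
    V=np.linalg.inv(np.array(f["view"])); o=V[:3,3]; p=px2w(f,u,v,1.0); return o,(p-o)/np.linalg.norm(p-o)
def atz(f,u,v,z):
    o,d=ray(f,u,v); return o+d*(z-o[2])/d[2]
def tri(r1,r2):
    A=np.zeros((3,3));b=np.zeros(3);
    for o,d in (r1,r2):
        P=np.eye(3)-np.outer(d,d);A+=P;b+=P@o
    x=np.linalg.solve(A,b); return x,[float(np.linalg.norm((np.eye(3)-np.outer(d,d))@(x-o))) for o,d in (r1,r2)]
def proj(f,p):
    fl,cx,cy,V=cam(f); c=V@np.append(p,1); return np.array([cx+fl*c[0]/-c[2],cy-fl*c[1]/-c[2]])
E
python3 - <<'E'
from h import *
np.set_printoptions(precision=4,suppress=True)
F={}
for n in ("side","top"):
    f=F[n]=grab(n); cv2.imwrite(f"pics/{n}0.png",f["image"]); print(n,{k:v for k,v in f.items() if k not in("image","range_z")})
    for t in ("cage","gate","latch","thumb_tab","other_gate"):
        print(t,[(b["extent"],round(b["p"],2)) for b in spotter.boxes_of(n,t)][:3],[(b["pixel"],round(b["p"],2),px2w(f,*b["pixel"])) for b in spotter.landmark_of(n,t)][:3])
print(state())
E
```

```text
side {'vfov': 54.253511047036724, 'cx': 317.09435796466397, 'cy': 231.70922611611428, 'view': array([[-0.9162, -0.4007,  0.0078,  0.5215],
       [ 0.2744, -0.613 ,  0.7408, -0.266 ],
       [-0.292 ,  0.6809,  0.6716, -0.9108],
       [ 0.    ,  0.    ,  0.    ,  1.    ]])}
cage [([297.7, 156.7, 74.3, 79.8], 0.96), ([346.0, 159.0, 26.1, 32.0], 0.3)] [([336.9, 209.8], 0.76, array([ 0.5869, -0.1586,  0.082 ]))]Traceback (most recent call last):
  File "<stdin>", line 7, in <module>
ValueError: it knows: cage, thumb_tab
```

Run:
```python
from h import *
np.set_printoptions(precision=4,suppress=True)
for n in ("side","top"):
    f=grab(n); cv2.imwrite(f"pics/{n}0.png",f["image"]); print(n,f["view"],f["vfov"],f.keys())
    for t in ("cage","thumb_tab"):
        print(t,[(b["extent"],round(b["p"],2)) for b in spotter.boxes_of(n,t)][:3],[(b["pixel"],round(b["p"],2),px2w(f,*b["pixel"])) for b in spotter.landmark_of(n,t)][:3])
print(state())
```

```text
side [[-0.9162 -0.4007  0.0078  0.5215]
 [ 0.2744 -0.613   0.7408 -0.266 ]
 [-0.292   0.6809  0.6716 -0.9108]
 [ 0.      0.      0.      1.    ]] 54.253511047036724 dict_keys(['image', 'range_z', 'vfov', 'cx', 'cy', 'view'])
cage [([301.2, 158.9, 69.0, 78.0], 0.92)] [([333.1, 209.3], 0.72, array([ 0.6237, -0.2298,  0.0177]))]
thumb_tab [([345.2, 158.9, 22.5, 37.4], 0.68)] [([360.8, 163.9], 0.75, array([ 0.5729, -0.278 ,  0.1453]))]
top [[-0.0465 -0.9989 -0.0027 -0.005 ]
 [ 0.9768 -0.046   0.209  -0.6075]
 [-0.2089  0.0071  0.9779 -0.8159]
 [ 0.      0.      0.      1.    ]] 57.64691455422442 dict_keys(['image', 'range_z', 'vfov', 'cx', 'cy', 'view'])
cage [([372.4, 191.9, 109.8, 71.4], 0.84)] [([417.3, 230.0], 0.74, array([ 0.6238, -0.2415,  0.031 ]))]
thumb_tab [([409.8, 236.6, 70.7, 13.3], 0.64)] [([454.1, 237.8], 0.7, array([ 0.6083, -0.3248,  0.0069]))]
{'clock': 0.7, 'qpos': array([ 1.1831,  0.4686, -0.0486,  1.5325,  0.0241,  1.141 , -0.0823]), 'qd': array([-0.0001, -0.0002, -0.0004,  0.    ,  0.0002,  0.0003,  0.0008]), 'joint_efforts': array([ -0.0003, -50.7679,  -0.0809, -23.6408,  -0.0614,   0.031 ,
        -0.    ]), 'tcp_pos': array([ 0.2371, -0.632 ,  0.1832]), 'ee_rot': array([3.091 , 0.5606, 0.0001]), 'wrist_force': array([-1.0004,  1.0067,  0.34  ]), 'torque': array([0.0337, 0.0462, 0.0033]), 'gripper_width': 0.08692607438393934}
```

View pics/side0.png

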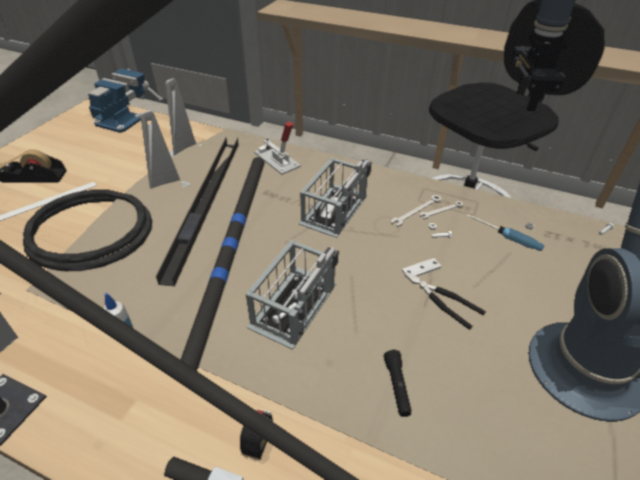

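View pics/top0.png

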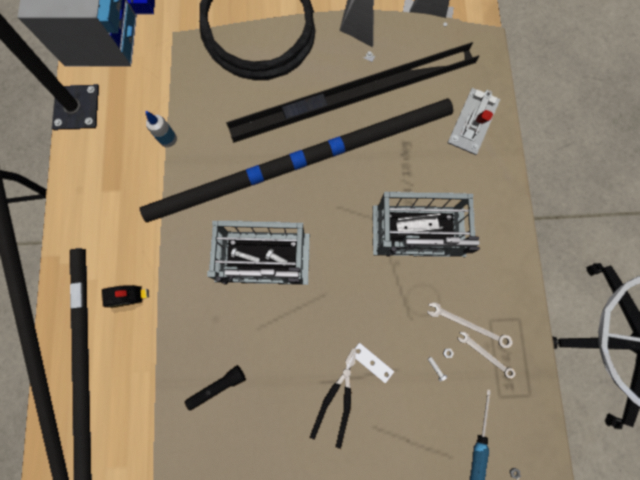

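Side: two cages, near (~290,290) and far (~335,200). Top: the left cage (260,250) shows bolts, the right one (425,225) a holed flat part. I'll check with a crop and fit the cage pose from the depth.

Run:
```python
from h import *
np.set_printoptions(precision=4,suppress=True)
ft=grab("top"); fs=grab("side")
lt={t:spotter.landmark_of("top",t)[0]["pixel"] for t in("cage","thumb_tab")}
ls={t:spotter.landmark_of("side",t)[0]["pixel"] for t in("cage","thumb_tab")}
for t in lt: print(t,tri(ray(ft,*lt[t]),ray(fs,*ls[t])), lt[t],ls[t])
a=cv2.resize(ft["image"][180:300,195:495],None,fx=2.6,fy=2.6,interpolation=cv2.INTER_CUBIC)
b=cv2.resize(fs["image"][145:245,290:380],None,fx=2.8,fy=2.8,interpolation=cv2.INTER_CUBIC)
c=np.zeros((a.shape[0]+b.shape[0],a.shape[1],3),np.uint8); c[:a.shape[0]]=a; c[a.shape[0]:,:b.shape[1]]=b
cv2.imwrite("pics/c1.png",c)
def cloud(f,u0,u1,v0,v1):
    fl,cx,cy,V=cam(f); vv,uu=np.mgrid[v0:v1,u0:u1]; d=f["range_z"][v0:v1,u0:u1]
    P=np.stack([(uu-cx)/fl*d,-(vv-cy)/fl*d,-d,np.ones_like(d)],-1)[d>0]
    return (P@np.linalg.inv(V).T)[:,:3]
for nm,P in (("top",cloud(ft,365,490,185,270)),("side",cloud(fs,295,380,150,242))):
    for lo,hi in ((.085,.106),(.106,.13),(.13,.16)):
        Q=P[(P[:,2]>lo)&(P[:,2]<hi)]
        if len(Q)<4: print(nm,lo,len(Q));continue
        r=cv2.minAreaRect(Q[:,:2].astype(np.float32)*1000); print(nm,lo,len(Q),Q.min(0),Q.max(0),r)
np.savez("cl.npz",t=cloud(ft,365,490,185,270),s=cloud(fs,295,380,150,242))
```

```text
cage (array([ 0.6289, -0.2515,  0.0052]), [0.003877958307508316, 0.0038779583075081157]) [418.6, 228.5] [335.6, 208.1]
thumb_tab (array([ 0.578 , -0.2806,  0.1309]), [0.0012185047105148044, 0.0012185047105147725]) [452.1, 240.0] [359.3, 167.8]
top 0.085 1692 [ 0.5598 -0.342   0.0858] [ 0.6891 -0.1557  0.1059] ((625.8943481445312, -248.7585906982422), (179.64016723632812, 121.12723541259766), 85.90077209472656)
top 0.106 579 [ 0.5596 -0.3325  0.106 ] [ 0.5912 -0.1944  0.1298] ((575.90283203125, -263.4935302734375), (138.51467895507812, 27.441856384277344), 87.65968322753906)
top 0.13 107 [ 0.5711 -0.2889  0.1302] [ 0.5908 -0.1974  0.1509] ((580.6730346679688, -242.63246154785156), (92.35399627685547, 10.215249061584473), 82.35266876220703)
side 0.085 931 [ 0.5592 -0.3437  0.085 ] [ 0.691  -0.0005  0.106 ] ((631.5394287109375, -170.9235076904297), (338.48504638671875, 121.03623962402344), 85.61576080322266)
side 0.106 273 [ 0.5589 -0.3329  0.1062] [ 0.5908 -0.1943  0.13  ] ((574.7640991210938, -263.55340576171875), (139.2296142578125, 27.10955238342285), 87.83472442626953)
side 0.13 66 [ 0.5709 -0.2881  0.1301] [ 0.5912 -0.2009  0.1501] ((579.90478515625, -244.49966430664062), (88.51808166503906, 10.029891967773438), 81.2379150390625)
```

View pics/c1.png

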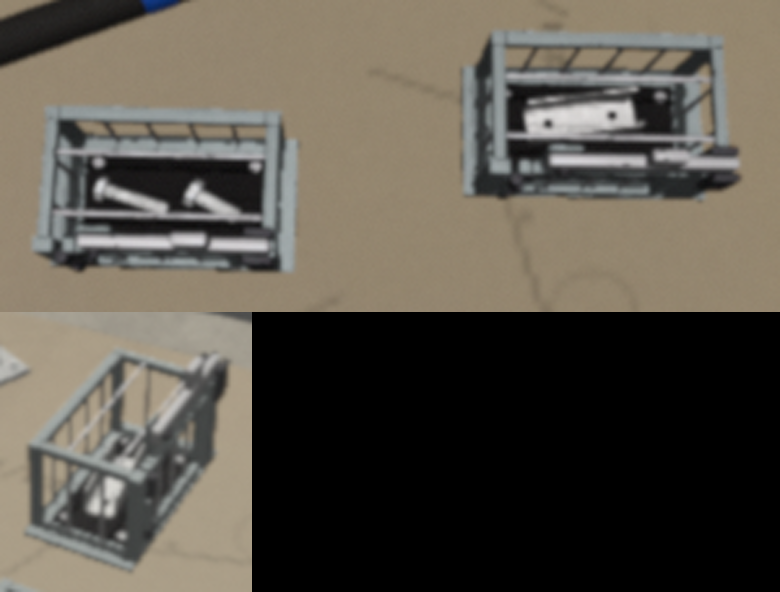

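The crop confirms it: the left cage holds the bolts and the right one, around (0.63,-0.25), holds the U bracket. Next I'll refine the yaw and tab position and write a row planner.

```bash
cat >> h.py <<'E'
def plan(rows,pose=None):
    """rows: (world pos, heading of tool y deg); tool straight down. prints tool-frame shift/turn from current pose"""
    s=state(); p0=s["tcp_pos"]; R0=R.from_rotvec(s["ee_rot"])
    if pose is not None: p0,R0=pose
    for p,h in rows:
        y=np.array([np.cos(np.radians(h)),np.sin(np.radians(h)),0]); z=np.array([0,0,-1.]); Rt=R.from_matrix(np.stack([np.cross(y,z),y,z],1))
        print([float(round(v,4)) for v in R0.inv().apply(np.array(p)-p0)],[float(round(v,1)) for v in np.degrees((R0.inv()*Rt).as_rotvec())])
E
python3 - <<'E'
from h import *
np.set_printoptions(precision=4,suppress=True)
c=np.load("cl.npz")
for k in "ts":
    P=c[k]; Q=P[(P[:,2]>.128)&(P[:,2]<.152)]
    T=Q[(Q[:,1]<-.255)]; O=Q[Q[:,1]>=-.255]
    print(k,"tab",len(T),T.min(0),T.max(0),T.mean(0),"oth",len(O),O.mean(0) if len(O) else 0)
    # bar top
    B=P[(P[:,2]>.122)&(P[:,2]<.13)&(P[:,1]>-.345)&(P[:,1]<-.2)]
    l=cv2.fitLine(B[:,:2].astype(np.float32),cv2.DIST_HUBER,0,.001,.001).ravel(); print("bar",len(B),l,np.degrees(np.arctan2(l[1],l[0]))%180-90,B.min(0),B.max(0))
    # roof rim
    W=P[(P[:,2]>.092)&(P[:,2]<.106)&(P[:,0]>.672)&(P[:,1]<-.16)]
    l=cv2.fitLine(W[:,:2].astype(np.float32),cv2.DIST_HUBER,0,.001,.001).ravel(); print("backrim",len(W),l,np.degrees(np.arctan2(l[1],l[0]))%180-90)
t=np.array([.578,-.280,.21]); s=state(); p=s["tcp_pos"]
plan([(p+(t-p)*f*np.array([1,1,1]),-69.5+65.5*f) for f in np.arange(1,16)/15])
E
```

```text
t tab 124 [ 0.5703 -0.3291  0.1281] [ 0.5824 -0.2562  0.1509] [ 0.5753 -0.2781  0.1413] oth 45 [ 0.5855 -0.2148  0.129 ]
bar 388 [ 0.0793  0.9968  0.5773 -0.265 ] -4.5502853 [ 0.5596 -0.3317  0.122 ] [ 0.591  -0.2003  0.1297]
backrim 512 [ 0.0411  0.9992  0.6788 -0.2406] -2.3571777
s tab 72 [ 0.5697 -0.3285  0.128 ] [ 0.5816 -0.2562  0.1501] [ 0.5749 -0.2782  0.1389] oth 30 [ 0.5842 -0.2132  0.1295]
bar 142 [ 0.0896  0.996   0.5762 -0.25  ] -5.1396103 [ 0.5592 -0.3329  0.1222] [ 0.5901 -0.2002  0.13  ]
backrim 212 [ 0.0314  0.9995  0.6785 -0.2236] -1.7999344
[0.0295, -0.014, -0.0018] [0.0, -0.0, -4.3]
[0.059, -0.028, -0.0036] [0.0, -0.0, -8.7]
[0.0886, -0.042, -0.0054] [0.0, -0.0, -13.0]
[0.1181, -0.056, -0.0072] [0.0, -0.0, -17.4]
[0.1476, -0.07, -0.009] [0.0, -0.0, -21.8]
[0.1771, -0.084, -0.0107] [0.0, -0.0, -26.1]
[0.2067, -0.098, -0.0125] [0.0, -0.0, -30.5]
[0.2362, -0.1119, -0.0143] [0.0, -0.0, -34.9]
[0.2657, -0.1259, -0.0161] [0.0, 0.0, -39.2]
[0.2952, -0.1399, -0.0179] [0.0, 0.0, -43.6]
[0.3248, -0.1539, -0.0197] [0.0, 0.0, -48.0]
[0.3543, -0.1679, -0.0215] [0.0, 0.0, -52.3]
[0.3838, -0.1819, -0.0233] [0.0, 0.0, -56.7]
[0.4133, -0.1959, -0.0251] [0.0, 0.0, -61.1]
[0.4428, -0.2099, -0.0269] [0.0, 0.0, -65.4]
```

>>> carry_out --targets '[[1,[0.03,-0.014,-0.01],[0,0,-4.4]],[1,[0.06,-0.028,-0.02],[0,0,-8.8]],[1,[0.09,-0.042,-0.03],[0,0,-13]],[1,[0.12,-0.056,-0.035],[0,0,-17.4]],[1,[0.15,-0.07,-0.035],[0,0,-22]]]' --squeeze 15

```text
clock: 1.42
tcp_pos: [0.3545, -0.5134, 0.22]
ee_rot: [2.922, 1.144, 0.001]
wrist_force: [0.3, -0.2, 0.3]
gripper_width: 0.087
```

Run:
```python
from h import *
s=state();print(s["tcp_pos"],s["ee_rot"])
t=np.array([.576,-.279,.21]);p=s["tcp_pos"];h0=R.from_rotvec(s["ee_rot"]).as_matrix()[:,1];h0=np.degrees(np.arctan2(h0[1],h0[0]));print(h0)
for n in (0,1):
  y=h0+(-4.5-h0)*n/2; Rm=[np.cos(np.radians(y)),np.sin(np.radians(y)),0]; Z=np.array([0,0,-1.]); pp=p+(t-p)*n/2
  plan([(p+(t-p)*f,h0+(-4.5-h0)*f) for f in (np.arange(1,6)/10+n/2)],(pp,R.from_matrix(np.stack([np.cross(Rm,Z),Rm,Z],1))))
```

```text
[ 0.3544912  -0.51335321  0.22001287] [2.92236793e+00 1.14413281e+00 1.34617047e-03]
-47.23840132190294
[0.0322, -0.0022, 0.001] [0.0, 0.0, -4.3]
[0.0643, -0.0043, 0.002] [0.0, 0.0, -8.5]
[0.0965, -0.0065, 0.003] [0.0, 0.0, -12.8]
[0.1287, -0.0087, 0.004] [0.0, 0.0, -17.1]
[0.1609, -0.0108, 0.005] [0.0, 0.0, -21.4]
[0.0308, 0.0097, 0.001] [0.0, 0.0, -4.3]
[0.0615, 0.0194, 0.002] [0.0, 0.0, -8.5]
[0.0923, 0.0291, 0.003] [0.0, 0.0, -12.8]
[0.123, 0.0388, 0.004] [0.0, 0.0, -17.1]
[0.1538, 0.0485, 0.005] [0.0, 0.0, -21.4]
```

>>> carry_out --targets '[[1,[0.032,-0.002,0.001],[0,0,-4.3]],[1,[0.064,-0.004,0.002],[0,0,-8.5]],[1,[0.0965,-0.0065,0.003],[0,0,-12.8]],[1,[0.129,-0.009,0.004],[0,0,-17.1]],[1,[0.161,-0.011,0.005],[0,0,-21.4]]]'

```text
clock: 1.83
tcp_pos: [0.465, -0.3955, 0.2134]
ee_rot: [2.661, 1.668, 0.0]
wrist_force: [0.2, 0.8, 0.8]
gripper_width: 0.0871
```

>>> carry_out --targets '[[1,[0.031,0.01,0.001],[0,0,-4.3]],[1,[0.0615,0.0195,0.002],[0,0,-8.5]],[1,[0.092,0.029,0.003],[0,0,-12.8]],[1,[0.123,0.039,0.004],[0,0,-17.1]],[1,[0.154,0.0485,0.005],[0,0,-21.4]]]'

```text
clock: 2.25
tcp_pos: [0.5762, -0.2787, 0.2083]
ee_rot: [2.306, 2.133, -0.0]
wrist_force: [0.0, 0.1, 0.9]
gripper_width: 0.0868
```

Run:
```python
from h import *
s=state();print(s["tcp_pos"],s["ee_rot"],s["qpos"])
for n,sl in (("side",(slice(60,260),slice(230,450))),("top",(slice(130,300),slice(340,560)))):
    f=grab(n); print(n,spotter.landmark_of(n,"thumb_tab")[:1]); globals()[n]=cv2.resize(f["image"][sl],(396*1,int(396*(sl[0].stop-sl[0].start)/220)))
h=max(side.shape[0],top.shape[0]);c=np.zeros((h,792,3),np.uint8);c[:side.shape[0],:396]=side;c[:top.shape[0],396:]=top;cv2.imwrite("pics/c2.png",c)
plan([((.576,-.279,.11),-4.5)])
```

```text
[ 0.57619923 -0.27869982  0.20829659] [ 2.30564490e+00  2.13315778e+00 -5.33435370e-05] [ 0.68845466  0.42597801 -0.42310274  1.57412391  0.18479179  1.18080526
  0.15075718]
side [{'pixel': [359.6, 163.6], 'p': 0.8}]
top [{'pixel': [451.8, 240.8], 'p': 0.93}]
[-0.0001, 0.0003, 0.098] [-0.0, 0.0, -0.0]
```

View pics/c2.png

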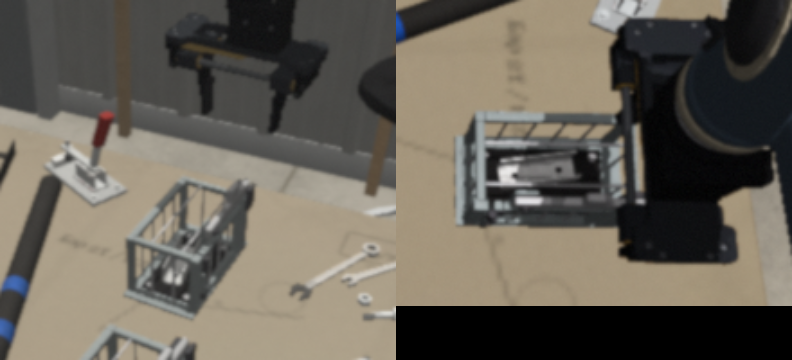

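Run:
```python
from h import *
s=state();p=s["tcp_pos"]
fs=grab("side");ft=grab("top")
y=R.from_rotvec(s["ee_rot"]).as_matrix()[:,1]
for o in (0,.05,-.05): print(proj(fs,p+y*o),proj(ft,p+y*o))
# depth cloud of finger tips in side view
fl,cx,cy,V=cam(fs); vv,uu=np.mgrid[60:160,300:430]; d=fs["range_z"][60:160,300:430]
P=np.stack([(uu-cx)/fl*d,-(vv-cy)/fl*d,-d,np.ones_like(d)],-1)[d>0]@np.linalg.inv(V).T
P=P[:,:3]; Q=P[(np.linalg.norm(P[:,:2]-p[:2],axis=1)<.09)&(P[:,2]>.16)&(P[:,2]<.45)]
print(len(Q)); 
for z in np.arange(.16,.36,.02):
    q=Q[(Q[:,2]>=z)&(Q[:,2]<z+.02)]; print(round(z,2),len(q),q.min(0) if len(q) else '',q.max(0) if len(q) else '')
print(tri(ray(fs,359.6,163.6),ray(ft,451.8,240.8)))
```

```text
[361.6668598  141.63630769] [465.00606032 232.60643663]
[342.98172297 136.41385823] [463.91520301 204.09700534]
[380.93213919 147.02090555] [466.12840944 261.93890301]
2913
0.16 0  
0.18 0  
0.2 0  
0.22 0  
0.24 59 [ 0.52193769 -0.28945146  0.24596304] [ 0.62676234 -0.26328321  0.2595053 ]
0.26 103 [ 0.52027876 -0.29192272  0.26012022] [ 0.62852999 -0.26159987  0.27951957]
0.28 136 [ 0.51578282 -0.29240091  0.28009398] [ 0.63440565 -0.2613286   0.2998788 ]
0.3 78 [ 0.48703392 -0.29534516  0.30024518] [ 0.65977504 -0.23765505  0.31963018]
0.32 455 [ 0.4871167  -0.32390467  0.32000079] [ 0.66074712 -0.23350259  0.33999084]
0.34 741 [ 0.48709729 -0.32396853  0.34000192] [ 0.66169889 -0.23226962  0.35999821]
(array([ 0.57465043, -0.27415959,  0.14801485]), [0.0002441542938199085, 0.0002441542938200827])
```

The lateral pose matches, but the open fingertips show about 38 mm higher than the TCP. I'll close them in the air to see where the tips go.

>>> carry_out --targets '[[-0.7,[0,0,0],[0,0,0]],[-0.7,[0,0,0],[0,0,0]],[-0.7,[0,0,0],[0,0,0]],[-0.7,[0,0,0],[0,0,0]],[-0.7,[0,0,0],[0,0,0]]]'

```text
clock: 2.97
tcp_pos: [0.5751, -0.2801, 0.2083]
ee_rot: [2.31, 2.129, -0.0]
wrist_force: [0.2, -0.3, -0.5]
gripper_width: 0.0618
```

```bash
cat > tips.py <<'E'
from h import *
s=state();p=s["tcp_pos"];print(p,s["gripper_width"])
for n in("side","top"):
    f=grab(n);fl,cx,cy,V=cam(f); vv,uu=np.mgrid[0:480,0:640]; d=f["range_z"]
    P=np.stack([(uu-cx)/fl*d,-(vv-cy)/fl*d,-d,np.ones_like(d)],-1)[d>0]@np.linalg.inv(V).T
    P=P[:,:3]; Q=P[(np.linalg.norm(P[:,:2]-p[:2],axis=1)<.1)&(P[:,2]>.16)&(P[:,2]<.45)]
    for z in np.arange(.16,.32,.015):
        q=Q[(Q[:,2]>=z)&(Q[:,2]<z+.015)]; print(n,round(z,3),len(q),q.min(0) if len(q) else '',q.max(0) if len(q) else '')
E
python3 tips.py
```

```text
[ 0.57506959 -0.28009402  0.20825166] 0.06176949828867152
side 0.16 0  
side 0.175 0  
side 0.19 0  
side 0.205 0  
side 0.22 0  
side 0.235 7 [ 0.53946344 -0.28876048  0.24740278] [ 0.6141179  -0.26682143  0.24950719]
side 0.25 81 [ 0.5330618  -0.29264402  0.25002683] [ 0.6151448  -0.26540712  0.26481013]
side 0.265 81 [ 0.53203846 -0.29450874  0.26531433] [ 0.6157625  -0.26597294  0.27991109]
side 0.28 91 [ 0.52943409 -0.29216021  0.28025358] [ 0.61972743 -0.26291107  0.29475587]
side 0.295 91 [ 0.52750693 -0.29437323  0.29512593] [ 0.62168406 -0.26154769  0.30976763]
side 0.31 115 [ 0.48502894 -0.30855155  0.31033842] [ 0.66407013 -0.23588734  0.32485931]
top 0.16 0  
top 0.175 0  
top 0.19 0  
top 0.205 0  
top 0.22 0  
top 0.235 10 [ 0.60278532 -0.29096682  0.24656339] [ 0.61239976 -0.27131912  0.24972293]
top 0.25 32 [ 0.60220194 -0.28960699  0.25100167] [ 0.61281881 -0.27109433  0.26420931]
top 0.265 12 [ 0.60260061 -0.28420492  0.26544504] [ 0.61004885 -0.27135427  0.27980595]
top 0.28 19 [ 0.60359333 -0.27995438  0.28091429] [ 0.61592596 -0.27137253  0.29475292]
top 0.295 24 [ 0.60429256 -0.27517828  0.29525051] [ 0.61708808 -0.27079667  0.30824323]
top 0.31 61 [ 0.49085206 -0.26961064  0.31205041] [ 0.66343088 -0.23554092  0.32487172]
```

Both cameras agree that the real tips are about 38 mm above the reported TCP. I'll go by vision and descend in stages, measuring again before going low.

>>> carry_out --targets '[[0.4,[0,0.001,0.02],[0,0,0]],[0.4,[0,0.001,0.04],[0,0,0]],[0.4,[0,0.001,0.06],[0,0,0]],[0.4,[0,0.001,0.078],[0,0,0]],[0.4,[0,0.001,0.078],[0,0,0]]]'

```text
clock: 3.48
tcp_pos: [0.5735, -0.279, 0.1262]
ee_rot: [-2.304, -2.125, 0.005]
wrist_force: [-1.1, 0.6, 0.1]
gripper_width: 0.0603
```

```bash
sed -i 's/P\[:,2\]>.16/P[:,2]>.106/; s/np.arange(.16,.32,.015)/np.arange(.106,.25,.012)/' tips.py; python3 tips.py
python3 - <<'E'
from h import *
f=grab("side");a=cv2.resize(f["image"][110:240,290:400],None,fx=3.6,fy=3.6,interpolation=cv2.INTER_CUBIC)
f=grab("top");b=cv2.resize(f["image"][170:300,370:480],None,fx=3.6,fy=3.6,interpolation=cv2.INTER_CUBIC)
cv2.imwrite("pics/c3.png",np.hstack([a,b]))
E
```

```text
[ 0.5734971  -0.27897178  0.12616293] 0.0603177267896578
side 0.106 102 [ 0.55939065 -0.33562645  0.10650982] [ 0.5903733  -0.19301209  0.12099585]
side 0.118 223 [ 0.55969178 -0.33562645  0.11805953] [ 0.59218357 -0.19289447  0.13298257]
side 0.13 40 [ 0.57063138 -0.32298064  0.13006213] [ 0.5904611  -0.19802761  0.14489811]
side 0.142 31 [ 0.57079251 -0.2877679   0.14308846] [ 0.5814564  -0.26174497  0.15156736]
side 0.154 8 [ 0.53311358 -0.29173036  0.16655627] [ 0.61264401 -0.26752497  0.16827759]
side 0.166 69 [ 0.53286365 -0.29399121  0.16655627] [ 0.61293872 -0.26321195  0.18060951]
side 0.178 64 [ 0.53281055 -0.29399121  0.17802968] [ 0.6132774  -0.26319664  0.19289882]
side 0.19 68 [ 0.53014812 -0.28951445  0.19016356] [ 0.61607725 -0.26319664  0.20495212]
side 0.202 92 [ 0.52813975 -0.29466764  0.20224281] [ 0.61917072 -0.26242124  0.21645918]
side 0.214 66 [ 0.52823016 -0.29263354  0.21418621] [ 0.62050707 -0.26301861  0.22880343]
side 0.226 57 [ 0.48515609 -0.30734414  0.22660622] [ 0.66387758 -0.236329    0.24098235]
side 0.238 351 [ 0.48425067 -0.31653342  0.23815986] [
[... 579 characters left out ...]
6 17 [ 0.60440065 -0.28629176  0.16668614] [ 0.61489564 -0.27044957  0.18077541]
top 0.178 9 [ 0.60449626 -0.28405711  0.17848548] [ 0.60603956 -0.27788873  0.19263867]
top 0.19 7 [ 0.6052434  -0.28080584  0.19138081] [ 0.60657225 -0.27310204  0.20497976]
top 0.202 21 [ 0.6051034  -0.27583304  0.20218817] [ 0.61770453 -0.27103615  0.21693173]
top 0.214 11 [ 0.60671833 -0.27370001  0.21423472] [ 0.6159077  -0.27088719  0.22320563]
top 0.226 4 [ 0.49534335 -0.25516145  0.23793014] [ 0.65685601 -0.2369577   0.24068074]
top 0.238 183 [ 0.49126839 -0.26380023  0.23815223] [ 0.66250473 -0.23510004  0.25296716]
top 0.25 895 [ 0.48654653 -0.31354096  0.2500722 ] [ 0.6675245  -0.23515854  0.26497642]
```

View pics/c3.png

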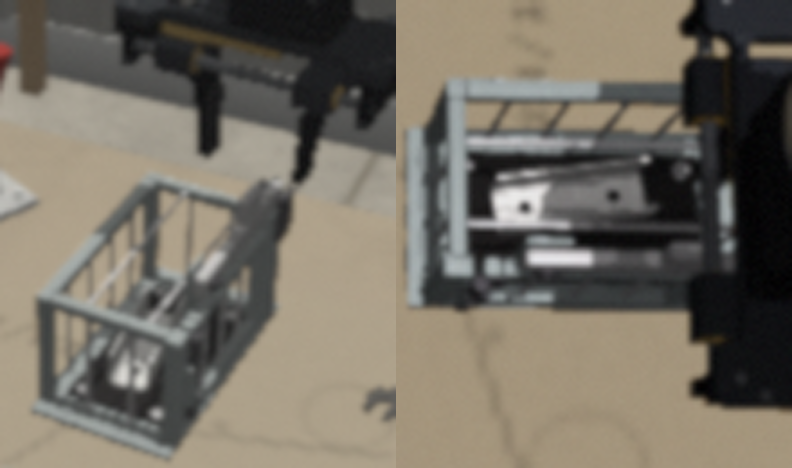

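The picture shows the tips straddling the bar but still above the tab. Measured: tips z≈0.166, tab centre (0.577,-0.275), tab top 0.150. I'll go 54 mm down.

>>> carry_out --targets '[[0.4,[0.003,0.003,0.018],[0,0,0]],[0.4,[0.003,0.003,0.034],[0,0,0]],[0.4,[0.003,0.003,0.046],[0,0,0]],[0.4,[0.003,0.003,0.053],[0,0,0]],[0.4,[0.003,0.003,0.053],[0,0,0]]]'

```text
clock: 4.1
tcp_pos: [0.5788, -0.277, 0.0762]
ee_rot: [-2.309, -2.128, 0.001]
wrist_force: [0.2, 0.3, -0.2]
gripper_width: 0.0612
```

>>> carry_out --targets '[[-1,[0,0,0],[0,0,0]],[-1,[0,0,0],[0,0,0]],[-1,[0,0,0],[0,0,0]],[-1,[0,0,0],[0,0,0]],[-1,[0,0,0],[0,0,0]]]' --squeeze 15

```text
clock: 4.52
tcp_pos: [0.5798, -0.2772, 0.0778]
ee_rot: [2.309, 2.129, 0.001]
wrist_force: [1.2, -0.3, -0.2]
gripper_width: 0.0358
```

>>> carry_out --targets '[[-1,[0,0,0],[0,0,0]],[-1,[0,0,0],[0,0,0]],[-1,[0,0,0],[0,0,0]],[-1,[0,0,0],[0,0,0]],[-1,[0,0,0],[0,0,0]]]'

```text
clock: 4.93
tcp_pos: [0.5772, -0.2769, 0.077]
ee_rot: [-2.307, -2.128, 0.005]
wrist_force: [-5.4, 1.2, 4.6]
gripper_width: 0.0099
```

```bash
python3 tips.py | head -9
python3 - <<'E'
from h import *
f=grab("side");a=cv2.resize(f["image"][110:240,290:400],None,fx=4.5,fy=4.5,interpolation=cv2.INTER_CUBIC)
cv2.imwrite("pics/c4.png",a)
print(state()["wrist_force"],state()["gripper_width"])
E
```

```text
[ 0.57723211 -0.27694925  0.07699245] 0.00991191486236149
side 0.106 90 [ 0.55945113 -0.33370209  0.10657596] [ 0.59173535 -0.19310177  0.12098595]
side 0.118 209 [ 0.55998925 -0.33370209  0.11832374] [ 0.59192295 -0.19310177  0.13276578]
side 0.13 69 [ 0.56135888 -0.28587213  0.13027838] [ 0.59216499 -0.20109535  0.14439178]
side 0.142 77 [ 0.55884925 -0.28680503  0.14256491] [ 0.59308231 -0.26222499  0.15698155]
side 0.154 79 [ 0.55735324 -0.28459292  0.15401295] [ 0.59698888 -0.26222499  0.16825687]
side 0.166 45 [ 0.55672348 -0.28397097  0.16619214] [ 0.59727616 -0.26288677  0.18091294]
side 0.178 84 [ 0.48803264 -0.30745007  0.17826888] [ 0.66703463 -0.23222457  0.19296649]
side 0.19 397 [ 0.48794206 -0.31513847  0.19005255] [ 0.66745764 -0.23072703  0.20498315]
[-4.51079604  0.76224385  3.41204555] 0.010137654546578553
```

View pics/c4.png

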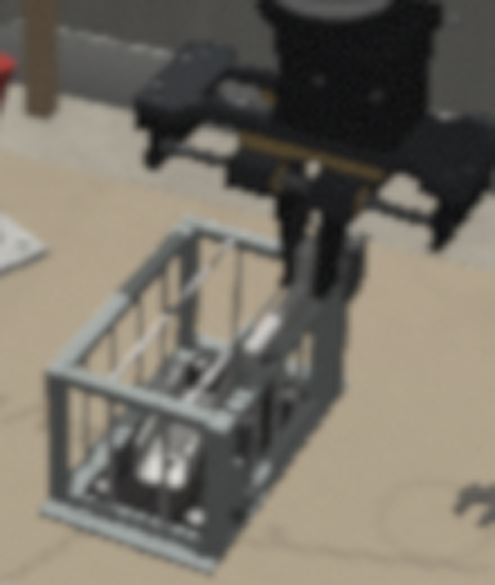

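The fingers hold the tab at 9.9 mm. Next I'll lift along the arc.

>>> carry_out --targets '[[-1,[0.001,0,-0.005],[0,0,0]],[-1,[0.003,0,-0.01],[0,0,0]],[-1,[0.005,0,-0.016],[0,0,0]],[-1,[0.007,0,-0.022],[0,0,0]],[-1,[0.007,0,-0.022],[0,0,0]]]'

```text
clock: 5.5
tcp_pos: [0.5778, -0.2697, 0.0996]
ee_rot: [-2.307, -2.128, 0.005]
wrist_force: [-6.4, -1.1, -1.6]
gripper_width: 0.01
```

Run:
```python
from h import *
np.set_printoptions(precision=4,suppress=True)
f=grab("side");print(state()["wrist_force"],state()["tcp_pos"],state()["gripper_width"])
fl,cx,cy,V=cam(f); vv,uu=np.mgrid[0:480,0:640]; d=f["range_z"]
P=(np.stack([(uu-cx)/fl*d,-(vv-cy)/fl*d,-d,np.ones_like(d)],-1)[d>0]@np.linalg.inv(V).T)[:,:3]
for y in np.arange(-.35,-.19,.01):
    q=P[(abs(P[:,1]-y)<.005)&(P[:,0]>.55)&(P[:,0]<.6)&(P[:,2]>.08)&(P[:,2]<.17)]; print(round(y,2),len(q),q[:,2].max() if len(q) else '')
# gate sweep rows in tool frame: hinge relative to tool
yaw=np.radians(-4.5);C=np.array([.5772,-.2769])-R.from_euler('z',yaw).apply([-.05,-.03,0])[:2]
H=C+R.from_euler('z',yaw).apply([-.058,.07,0])[:2];print("C,H",C,H)
p=state()["tcp_pos"]
plan([(np.append(H+R.from_euler('z',-np.radians(a)).apply(np.append(p[:2]-H,0))[:2],p[2]),-4.5-a) for a in (3,9,15,21,27)])
plan([(np.append(H+R.from_euler('z',-np.radians(a)).apply(np.append(p[:2]-H,0))[:2],p[2]),-4.5-a) for a in (6.5,13,19.5,26,32)])
```

```text
[-7.3655 -0.1935 -0.2273] [ 0.5778 -0.2698  0.0993] 0.010112786720184072
-0.35 0 
-0.34 1 0.10566349206224024
-0.33 16 0.12314423116977113
-0.32 41 0.15433596199586308
-0.31 62 0.15152173313391226
-0.3 14 0.09899998860775128
-0.29 10 0.10067414695892318
-0.28 20 0.16694935276730538
-0.27 38 0.1698308636316136
-0.26 119 0.1699771710302117
-0.25 44 0.16885151710221113
-0.24 35 0.14182495546178964
-0.23 27 0.13854027754773268
-0.22 25 0.13494223628428892
-0.21 48 0.13338311596982844
-0.2 73 0.13034036054317832
C,H [ 0.6294 -0.2509] [ 0.5771 -0.1766]
[-0.0003, -0.0049, 0.0] [-0.3, 0.0, 2.9]
[-0.0001, -0.0146, 0.0001] [-0.3, 0.0, 8.9]
[0.001, -0.0243, 0.0001] [-0.3, 0.0, 14.9]
[0.0032, -0.0338, 0.0002] [-0.3, 0.1, 20.9]
[0.0064, -0.0431, 0.0002] [-0.3, 0.1, 26.9]
[-0.0003, -0.0106, 0.0] [-0.3, 0.0, 6.4]
[0.0005, -0.0211, 0.0001] [-0.3, 0.0, 12.9]
[0.0026, -0.0315, 0.0001] [-0.3, 0.1, 19.4]
[0.0058, -0.0415, 0.0002] [-0.3, 0.1, 25.9]
[0.0097, -0.0505, 0.0002] [-0.3, 0.1, 31.9]
```

The bar is lifted (free end up about 30 mm, clear of the catch). Now I'll swing the gate about the hinge, checking the force after the first part.

>>> carry_out --targets '[[-1,[0,-0.005,0],[0,0,3]],[-1,[0,-0.0145,0],[0,0,9]],[-1,[0.001,-0.0245,0],[0,0,15]],[-1,[0.003,-0.034,0],[0,0,21]],[-1,[0.0065,-0.043,0],[0,0,27]]]'

```text
clock: 5.97
tcp_pos: [0.5373, -0.261, 0.0999]
ee_rot: [2.745, 1.524, -0.001]
wrist_force: [-3.2, -3.3, -1.1]
gripper_width: 0.0103
```

Run:
```python
from h import *
np.set_printoptions(precision=4,suppress=True)
s=state();print(s["wrist_force"],s["torque"],s["qpos"],s["gripper_width"])
f=grab("top");g=grab("side");cv2.imwrite("pics/c5.png",np.hstack([cv2.resize(f["image"][170:320,340:490],None,fx=2.6,fy=2.6),cv2.resize(g["image"][120:270,280:430],None,fx=2.6,fy=2.6)]))
```

```text
[-3.2441 -3.2726 -1.1044] [-0.5941  0.6952  0.3116] [ 0.6081  0.445  -0.3003  1.798   0.1623  0.9217 -0.3203] 0.010326384997942058
```

View pics/c5.png

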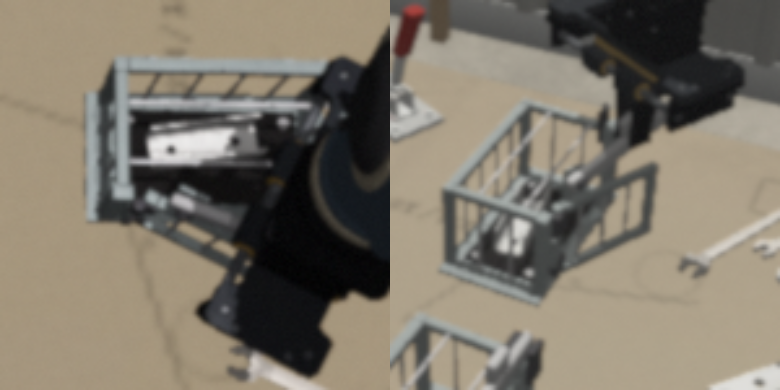

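The gate is swinging with low force, and the bracket cage is opening. I'll continue.

>>> carry_out --targets '[[-1,[0,-0.01,0],[0,0,6]],[-1,[0.0005,-0.0195,0],[0,0,12]],[-1,[0.002,-0.029,0],[0,0,18]],[-1,[0.0045,-0.0385,0],[0,0,24]],[-1,[0.0085,-0.0475,0],[0,0,30]]]'

```text
clock: 6.48
tcp_pos: [0.4996, -0.2294, 0.0999]
ee_rot: [3.047, 0.761, -0.005]
wrist_force: [-7.0, -3.0, 2.5]
gripper_width: 0.0102
```

>>> carry_out --targets '[[-1,[0,-0.01,0],[0,0,6]],[-1,[0.0005,-0.0195,0],[0,0,12]],[-1,[0.002,-0.029,0],[0,0,18]],[-1,[0.0045,-0.0385,0],[0,0,24]],[-1,[0.0085,-0.0475,0],[0,0,30]]]'

```text
clock: 6.9
tcp_pos: [0.4829, -0.1819, 0.0996]
ee_rot: [-3.141, 0.054, 0.01]
wrist_force: [-9.9, -1.4, 5.2]
gripper_width: 0.01
```

>>> carry_out --targets '[[-1,[0,-0.005,0],[0,0,3]],[-1,[0,-0.007,0],[0,0,4]],[-1,[0,-0.007,0],[0,0,4]]]'

```text
clock: 7.15
tcp_pos: [0.4827, -0.1745, 0.0994]
ee_rot: [-3.137, 0.156, 0.013]
wrist_force: [-12.3, -0.3, 6.7]
gripper_width: 0.0098
```

Run:
```python
from h import *
np.set_printoptions(precision=4,suppress=True)
s=state();print(s["wrist_force"],s["torque"],s["qpos"],s["gripper_width"])
f=grab("top");g=grab("side");cv2.imwrite("pics/c6.png",np.hstack([cv2.resize(f["image"][170:320,340:490],None,fx=2.6,fy=2.6),cv2.resize(g["image"][120:270,280:430],None,fx=2.6,fy=2.6)]))
```

```text
[-12.3026  -0.3441   6.7046] [-0.2049  2.5298 -0.1822] [ 0.3437  0.3104 -0.0967  1.9923  0.0409  0.8486 -1.4459] 0.009793501426834477
```

View pics/c6.png

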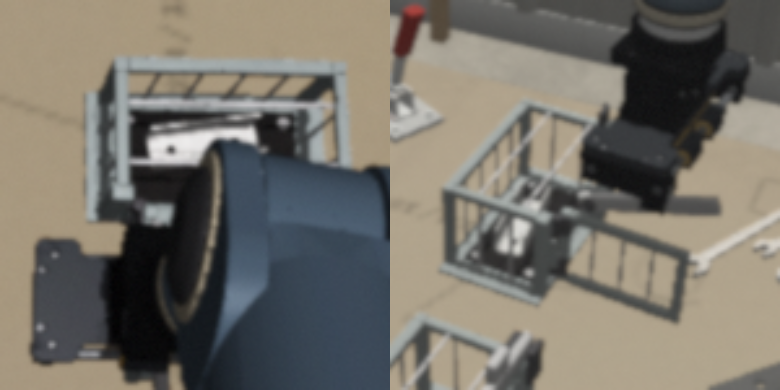

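The gate is at about 91° with the bracket reachable and the bar still held up. I'll let go, then retreat straight up.

>>> carry_out --targets '[[0.3,[0,0,0],[0,0,0]],[0.3,[0,0,0],[0,0,0]],[0.3,[0,0,0],[0,0,0]],[0.3,[0,0,0],[0,0,0]],[0.3,[0,0,0],[0,0,0]]]'

```text
clock: 7.67
tcp_pos: [0.4878, -0.1748, 0.0996]
ee_rot: [-3.138, 0.154, -0.003]
wrist_force: [0.2, 0.1, -0.1]
gripper_width: 0.0355
```

>>> carry_out --targets '[[0.3,[0,0,0],[0,0,0]],[0.3,[0,0,-0.01],[0,0,0]],[0.3,[0,0,-0.04],[0,0,0]],[0.3,[0,0,-0.07],[0,0,0]],[0.3,[0,0,-0.1],[0,0,0]]]'

```text
clock: 8.08
tcp_pos: [0.4867, -0.175, 0.2009]
ee_rot: [-3.138, 0.154, 0.0]
wrist_force: [0.4, -0.6, -0.2]
gripper_width: 0.0559
```

>>> carry_out --targets '[[0.3,[-0.02,0.02,-0.03],[0,0,0]],[0.3,[-0.04,0.05,-0.05],[0,0,0]],[0.3,[-0.04,0.085,-0.06],[0,0,0]],[0.3,[-0.04,0.12,-0.06],[0,0,0]],[0.3,[-0.04,0.15,-0.06],[0,0,0]]]'

```text
clock: 8.5
tcp_pos: [0.432, -0.3231, 0.2616]
ee_rot: [3.135, -0.156, 0.006]
wrist_force: [0.0, 0.5, 0.2]
gripper_width: 0.0566
```

>>> carry_out --targets '[[0.3,[0,0.035,0],[0,0,0]],[0.3,[0,0.07,0],[0,0,0]],[0.3,[0,0.105,0],[0,0,0]],[0.3,[0,0.14,0],[0,0,0]],[0.3,[0,0.14,0],[0,0,0]]]'

```text
clock: 8.92
tcp_pos: [0.4148, -0.4676, 0.2593]
ee_rot: [3.132, -0.17, -0.002]
wrist_force: [-0.0, -1.1, 0.3]
gripper_width: 0.0565
```

Run:
```python
from h import *
np.set_printoptions(precision=4,suppress=True)
s=state();print(s["clock"],s["wrist_force"],s["tcp_pos"],s["qd"])
f=grab("top");g=grab("side");cv2.imwrite("pics/c7.png",np.hstack([cv2.resize(f["image"][170:320,190:490],None,fx=1.5,fy=1.5),cv2.resize(g["image"][120:270,230:430],None,fx=1.5,fy=1.5)]))
P=[]
for F in (f,g):
    fl,cx,cy,V=cam(F); vv,uu=np.mgrid[0:480,0:640]; d=F["range_z"]
    P=(np.stack([(uu-cx)/fl*d,-(vv-cy)/fl*d,-d,np.ones_like(d)],-1)[d>0]@np.linalg.inv(V).T)[:,:3]
    q=P[(P[:,0]>.4)&(P[:,0]<.56)&(P[:,1]>-.25)&(P[:,1]<-.12)&(P[:,2]>.085)&(P[:,2]<.17)]
    l=cv2.fitLine(q[:,:2].astype(np.float32),cv2.DIST_HUBER,0,.001,.001).ravel();print("gate dir",l,np.degrees(np.arctan(l[1]/l[0])))
    for x in np.arange(.41,.56,.015):
        r=q[abs(q[:,0]-x)<.0075]; print(round(x,3),len(r),r.max(0) if len(r) else '')
```

```text
8.9167 [-0.0174 -1.0898  0.2934] [ 0.4148 -0.4676  0.2593] [-0.0376 -0.0472 -0.0602  0.0706 -0.0325  0.033  -0.0542]
gate dir [ 0.9936 -0.1132  0.5016 -0.1742] -6.5021167
0.41 0 
0.425 47 [ 0.4314 -0.1637  0.1288]
0.44 62 [ 0.4472 -0.1643  0.1288]
0.455 73 [ 0.4624 -0.1658  0.1357]
0.47 84 [ 0.4775 -0.1673  0.1501]
0.485 74 [ 0.492  -0.169   0.1506]
0.5 66 [ 0.5075 -0.1703  0.1292]
0.515 72 [ 0.5225 -0.1718  0.1307]
0.53 83 [ 0.5374 -0.1731  0.1311]
0.545 100 [ 0.5524 -0.1702  0.1313]
0.56 24 [ 0.5599 -0.1766  0.1322]
gate dir [ 0.994  -0.1089  0.4804 -0.1717] -6.2546434
0.41 0 
0.425 45 [ 0.4325 -0.1621  0.1295]
0.44 59 [ 0.4474 -0.1633  0.1291]
0.455 90 [ 0.4624 -0.1647  0.1414]
0.47 129 [ 0.4775 -0.1644  0.1517]
0.485 112 [ 0.4923 -0.1669  0.1502]
0.5 83 [ 0.5075 -0.1682  0.1288]
0.515 76 [ 0.5225 -0.1699  0.1297]
0.53 88 [ 0.5375 -0.172   0.1321]
0.545 107 [ 0.5525 -0.1675  0.131 ]
0.56 25 [ 0.559  -0.1741  0.1311]
```

View pics/c7.png

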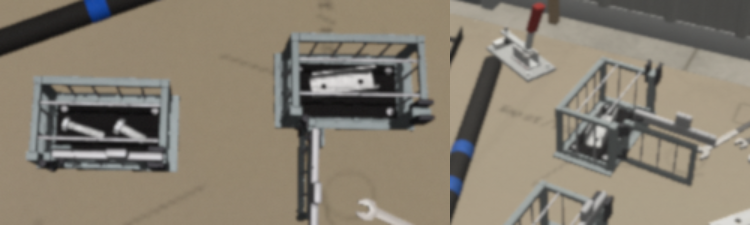

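The gate is at about a right angle (≈92°), the bar is level at z≈0.129, the other cage is shut, and the arm is clear. I'll hand it in.

```bash
python3 -c "
from h import *
print(arm.job_done())"
```

```text
the job is handed in; nothing more can be done
None
```

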